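Stop the desk laminator, reset it and hold its dial in reverse

TASK

Clear the rollers of the desk laminator: press its round mushroom stop button down until it stays down and let go, then turn the button's head clockwise and release it so that it springs back up. Then turn the bar-shaped spring dial clockwise past its first two marks to the third (not on to the fourth) and keep hold of it there: it springs back if let go, so finish while still holding it at the third mark. Leave everything else on the desk and on the laminator where it is.

Things in the scene. Friction and masses are not known exactly. Their poses are not given: they have to be found in the camera images.
- laminator: fixed white desk laminator, a rounded box 130 deep (x) x 300 wide (y) x 70 high, feed slot in its front (-x); origin under its centre. On its flat top, 85 mm left and right of the middle, sit two round grey plinths: the stop button's and the dial's (sides change). An eraser and a memory stick lie loose between them, at most 14 mm high
- stop_head: black round mushroom head of the stop button, 42 across and 22 high, ribbed side, arrow on its top; its rim's underside is 20 mm above the laminator's top when up, 12 mm when latched. Origin on its axis at the height of the laminator's top when up. Grey plinth below it: 68 across, 6 high
- stop_top (a point): centre of the top of the stop head, 42 mm above the laminator's top when up, z up; moves with the head
- stop_push (a joint): how far the head is pushed down, m: 0 up, 0.0105 stop. A spring pushes back, rising to about 5 N at 0.005, where the catch gives way; pushed past 0.008 and let go, it stays latched at about 0.0077. Below 0.002 it is up (reset)
- stop_twist (a joint): turn of the stop head, rad, clockwise from above positive, 0 to 0.9 (end stop); a weak spring (0.03 N m) brings it back to 0. A latched head is freed at about 0.55 (turn it 0.65 or more) and jumps up when let go (or in the grip if held loosely)
- dial: black spring dial: a disc 42 across, 10 mm above the laminator's top, with an upright grip bar on it 44 long x 12 thick x 26 high (to 36 mm above the laminator's top), grip it across its thickness. White line on the pointer half of the bar. Origin on its axis at the height of the laminator's top; x along the bar to the pointer, z up; turns with the dial.
- dial_grip (a point): centre of the top of the grip bar, on the axis, 36 mm above the laminator's top; axes as dial
- dial_base: fixed round grey plinth under the dial, 72 across, 6 high, with a white dot at the rest position and four white tick marks, 0.38 rad (22 degrees) apart, clockwise from it; origin at the centre of its underside, on the laminator's top
- dial_turn (a joint): turn of the dial, rad, clockwise from above positive: 0 at rest, marks (clicks) at 0.38, 0.76, 1.14 (third) and 1.52, end stop 1.62. A spring returns it to 0 from anywhere: 0.06 N m at rest, 0.13 N m at the third mark; the clicks add about 0.04 N m
- eraser: loose eraser 43x24x14 lying on the laminator's top, to be left alone; origin at the centre of its underside
- memory_stick: loose memory stick 54x18x8 lying on the laminator's top, to be left alone; origin at the centre of its underside
- mug: loose dark mug 79x109x90, to be left alone; origin under its centre
- stapler: loose stapler 135x36x42, to be left alone; origin under its centre
- tape_roll: loose grey roll of tape, 49 across, 15 high, to be left alone; origin under its centre
- glue_stick: loose upright glue stick 27 across, 98 high, to be left alone; origin under its centre

How it is judged:
On the way, in this order (a step that is already met when the one before it is completed fails the run):
1. the stop button is pressed down, stays latched down (more than 6 mm) and is let go (value of joint stop_push above 0.006 m and contact force between each of the arm, the fingers and stop_head below 0.3 N), for 0.2 s.
2. the stop head has been turned and let go: it is up again (less than 2 mm down) and turned back (value of joint stop_push below 0.002 m and value of joint stop_twist below 0.25 rad), for 0.2 s.
At the end, for the whole second after the job is handed in: the gripper's fingers still hold the dial (contact force over 1 N) at the third mark, 1.14 rad within 0.16 rad, still; the stop button is up (less than 2 mm down, turned less than 0.25 rad) (all of step 2 and value of joint dial_turn between 0.98 and 1.3 rad and velocity of joint dial_turn between -0.1 and 0.1 rad/s and contact force between the fingers and dial above 1 N); the arm keeps its last pose, push and grip.
It fails at once if the dial is turned on to the fourth mark (over 1.42 rad) (value of joint dial_turn above 1.42 rad).
It fails at once if the dial is turned (over 0.5 rad) while the stop button is down (value of joint dial_turn above 0.5 rad and value of joint stop_push above 0.004 m).
It fails at once if another loose thing is moved more than 3 cm (distance of any of eraser, memory_stick, mug, stapler, tape_roll, glue_stick from where it was at the start of the episode above 0.03 m).
It also fails if it takes over 58 s, if anything falls off the work surface, if the arm or the gripper's body presses on something with over 40 N, if the wrist force passes 120 N, or if a joint passes its speed limit or range.

ROBOT

A 6-joint arm with a two-finger parallel gripper is mounted at the origin on a cart in front of the work surface, level with it; the furniture and walls round the work are solid. World frame = base frame: x ahead of the robot, y to its left, z up, the work surface at z = 0. Lengths are in m, angles in rad, forces in N, time in s.
With the tool pointing down it reaches from about 0.4 to 0.825 m from the base axis. Payload 7 kg.
Tool frame: the origin (TCP) lies midway between the tips of the shut fingers; the grasp point (between the pads) lies 19 mm behind it; z points along the fingers, y is the line along which they close (so a half turn about z gives the same grasp; the last joint's range is limited). The gripper opens to 88 mm and grips with 3 to 60 N. Pads are 19 mm wide; open, the fingers measure 130 mm over their backs; the gripper's body (78 mm by 193 mm) begins 47 mm behind the grasp point.
Start: joints at [1.489, 0.359, 0.012, 0, -1.224, -0.288], TCP at [0.244, 0.629, 0.227] pointing down, gripper open.
Joint ranges: [-3.07, 3.07], [-1.43, 2.12], [-1.02, 1.25], [-3.03, 1.67], [-3.05, -0], [-3.03, 3.03]. Speed limits (rad/s): [2.39, 2.39, 3.01, 3.14, 3.14, 3.14].

INTERFACE

Orientations are given as [roll, pitch, yaw] about the fixed x, y, z axes, in that order (R = Rz(yaw) Ry(pitch) Rx(roll)).
In Python, from station import arm, grab_frame, camera_params, spot_in gives the robot as it stands.
- The arm moves only by the shell command python3 -m jog 'ROWS' [FORCE]. ROWS is JSON, a list that holds one entry, the list of rows, each a list of 7 numbers: the shift along the tool's x, y, z in mm, then the turn, a rotation vector about the tool's x, y, z in rad, then the finger opening in mm, from 0 to 87.6. In form: [[[x, y, z, wx, wy, wz, fingers], ...]]. A call has 1 to 20 rows; each row is the pose to reach, as a shift and turn from the pose commanded when the call began, along the tool's axes at that moment; what a row does not reach only later rows make up. A row lasts 1/8 s, in which the tool goes at most 62.5 mm and 10.7 degrees, less where a joint would pass 70% of its speed; a pose out of reach is approached as far as the arm can. A call with a gripper value outside its range is refused whole. The fingers move at their own pace and stop on an object; FORCE is the grip in N (left out, the last holds). Time passes only in rows, so rows that repeat a pose let the fingers close. It gives the time, the measured TCP pose, the force, the opening and the grip force at its end, in the units of the state.
- arm.get_state(): the state, without advancing time (a new reading comes with each control period).
- grab_frame(name): name is "side" or "top"; returns (picture, depth): 420x560x3 uint8, blue, green, red; 420x560 float32, m along the optical axis (not along the pixel's ray), 0 where there is no reading.
- camera_params(name): a dict with "mtx" (3x3 intrinsics, pixels), "k1" (the pictures are not rectified: a ray, as slopes to the right and down, at radius r is drawn at 1 + k1 r^2 times it, then the intrinsics apply), "R" (3x3) and "t" (3): a world point X has camera coordinates R X + t. Camera axes: x right, y down, z forward; pixel columns grow to the right and rows downward; lengths in m; the calibration is good to about 2 mm. A picture is of the moment at which its call begins. camera_params takes no time and is no camera call.
- arm.job_done(): hands the job in; it is judged then, once.
Trained networks look in the newest picture that a camera, given by its name, has taken for a name from the list of things; names that differ only in an ending like _2 or _b are one class to them, and where a whole thing is asked for, a point or a joint stands for the part that bears it (a point fixed in the world has none). Each returns a list of dicts, best first, with "confidence" (0 to 1); they miss things now and then, are a little off and sometimes report something else, mostly with a low value. They report only what shows in the picture. A call takes as long as a camera call.
- spot_in(query, camera): "uv" ([column, row] in pixels, amid what is visible of it).
The state is a dict: "t": time; "q": joint angles; "qd": joint speeds; "joint_efforts": joint torques, N m; "eef_pos": TCP position; "ee_rot": TCP orientation; "force": force on the tool from outside, world axes, zero at the start; "moment": the same for the moment, N m; "width": finger opening in m; "gripper_force": force on a finger pad.
Only numpy, scipy, OpenCV 4.12 (cv2) and the standard library are available. Lean on these libraries where they do the work, as an engineer would, in place of code of your own. Each camera call takes 0.05 s, during which the arm holds its last target. There are 200 camera calls.

## Working session

There is one attempt and no reset: what is moved stays moved. The work goes in short steps, Python scripts to look and compute and a shell command to move; the robot and the scene stay as the last step left them, time stands still between calls to the robot, and variables do not carry over. Pictures are saved under pics/ and viewed, at most 10 in all, crops included, and the job is handed in when it is done.

```bash
mkdir -p pics
cat > h.py <<'E'
import numpy as np, cv2
from station import arm, grab_frame, camera_params, spot_in
def back(name,uv,d=None,z=None):
    c=camera_params(name);K=np.array(c["mtx"]);R=np.array(c["R"]);t=np.array(c["t"])
    p=cv2.undistortPoints(np.array([[uv]],float),K,np.array([c["k1"],0,0,0,0]))[0,0]
    ray=np.array([p[0],p[1],1.])
    o=-R.T@t; r=R.T@ray
    s=d if d is not None else (z-o[2])/r[2]
    return o+s*r
def dep(D,uv):
    u,v=map(int,np.round(uv)); w=D[max(v-2,0):v+3,max(u-2,0):u+3]; w=w[w>0]
    return float(np.median(w)) if len(w) else None
E
python3 - <<'E'
from h import *
for n in("top","side"):
    im,D=grab_frame(n); cv2.imwrite(f"pics/{n}0.png",im); np.save(f"pics/{n}0.npy",D)
    for q in("stop_head","dial","dial_base","laminator","eraser","memory_stick"):
        for r in spot_in(q,n)[:2]:
            d=dep(D,r["uv"]); print(n,q,np.round(r["uv"],1),round(r["confidence"],2),None if d is None else np.round(back(n,r["uv"],d),3))
s=arm.get_state();print(s["t"],s["eef_pos"],s["ee_rot"],s["force"],s["width"])
E
```

```text
top stop_head [241.6 191.8] 0.63 [0.56  0.135 0.111]
top dial [301.6 209.1] 0.54 [ 0.518 -0.019  0.101]
top dial_base [238.4 188. ] 0.71 [0.57  0.143 0.112]
top dial_base [302.5 207.3] 0.66 [ 0.522 -0.021  0.103]
top laminator [275.5 203.7] 0.78 [0.535 0.049 0.071]
top laminator [135.3 216.6] 0.55 [0.499 0.426 0.056]
top eraser [267.2 206.3] 0.46 [0.527 0.07  0.083]
top memory_stick [277.8 182.1] 0.46 [0.592 0.043 0.075]
side dial [324.7 339.5] 0.71 [ 0.467 -0.328  0.007]
side dial [307.3 231.7] 0.54 [ 0.531 -0.031  0.091]
side dial_base [304.5 236.8] 0.92 [ 0.52  -0.039  0.081]
side laminator [301.6 229.9] 0.68 [ 0.514 -0.03   0.102]
side laminator [297.2 189.8] 0.66 [0.561 0.134 0.11 ]
side memory_stick [310.6 216.8] 0.4 [0.571 0.043 0.073]
0.7 [0.24396274 0.62934751 0.22657785] [-3.14156682e+00  2.07243647e-05 -3.69786198e-01] [-0.39480894  0.07685125  0.32005582] 0.08742949803952525
```

View pics/top0.png

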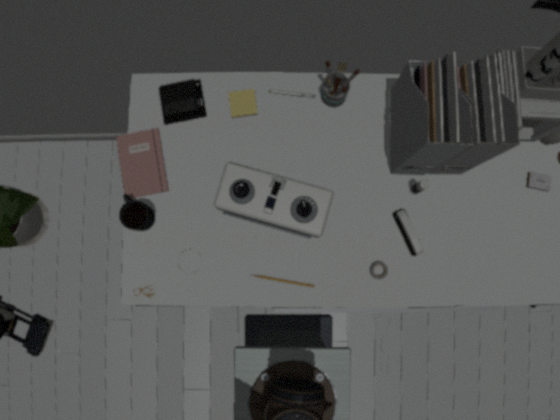

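View pics/side0.png

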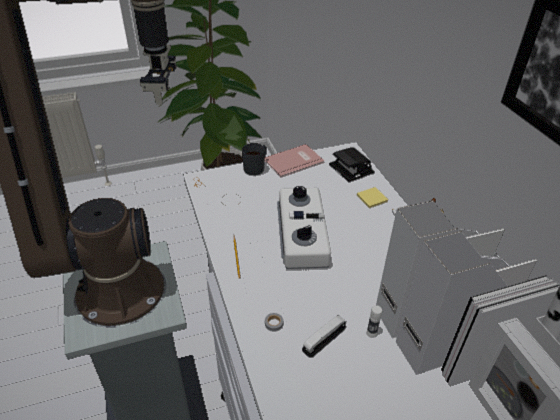

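The stop head is on the left (top view about 241,190; side about 300,191) and the dial on the right (top about 304,208; side about 305,233). The eraser and memory stick lie between them. I'll look closer.

Run:
```python
from h import *
a=cv2.imread("pics/top0.png")[150:245,205:345]; b=cv2.imread("pics/side0.png")[175:275,265:345]
a=cv2.resize(cv2.convertScaleAbs(a,alpha=1.8),(0,0),fx=4,fy=4,interpolation=cv2.INTER_CUBIC)[:, :]
b=cv2.resize(b,(0,0),fx=5.8,fy=5.8,interpolation=cv2.INTER_CUBIC)
cv2.imwrite("pics/a.png",cv2.resize(a,(800,543)));cv2.imwrite("pics/b.png",b)
# point cloud of high parts
for n in("top","side"):
    D=np.load(f"pics/{n}0.npy");P=[]
    for v in range(150,275):
        for u in range(205,345):
            if D[v,u]>0:
                p=back(n,(u,v),D[v,u])
                if .4<p[0]<.65 and -.15<p[1]<.25:P.append(p)
    P=np.array(P)
    print(n,"top z",np.median(P[(P[:,2]>.06)&(P[:,2]<.08),2]))
    for nm,c in(("stop",(.565,.14)),("dial",(.52,-.025))):
        m=(np.hypot(P[:,0]-c[0],P[:,1]-c[1])<.045)&(P[:,2]>.092); Q=P[m]
        print(nm,m.sum(),Q.mean(0).round(4),(Q.max(0)+Q.min(0))/2,Q[:,2].max())
        if nm=="dial":
            w,V=np.linalg.eigh(np.cov(Q[:,:2].T));print("axis",V[:,1],w)
    m=(P[:,2]>.06)
    r=cv2.minAreaRect((P[m][:,:2]*1000).astype(np.float32));print("lam",r)
```

```text
Traceback (most recent call last):
  File "h.py", line 4, in back
    c=camera_params(name);K=np.array(c["mtx"]);R=np.array(c["R"]);t=np.array(c["t"])
ValueError: time passes only in moves, steps and waits
```

View pics/a.png

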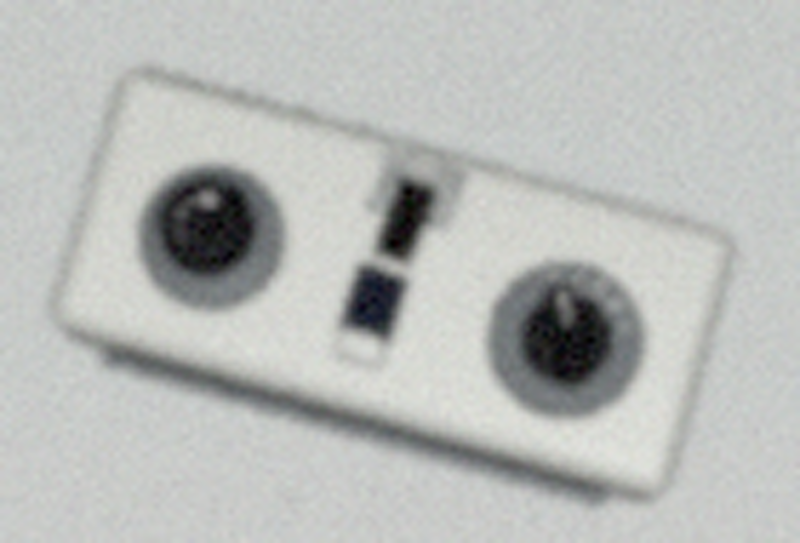

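View pics/b.png

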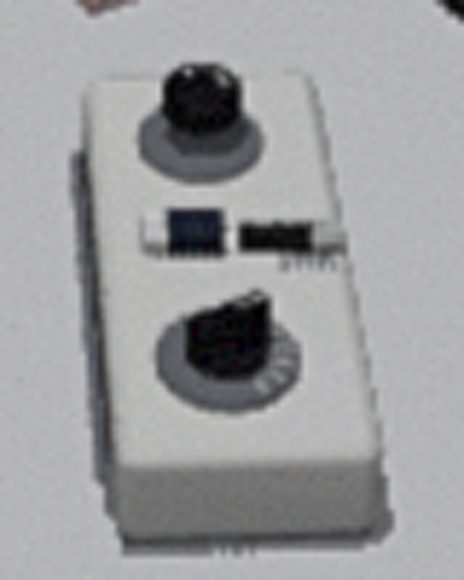

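Crop "a": stop plinth centre is at about crop (212,236), i.e. image (242.1,191.3). Dial plinth is at (566,339), i.e. (304.0,209.3), with the pointer line going up toward (560,288) and the ticks clockwise of it. In the side crop the pointer tip is at (262,296).

```bash
python3 - <<'E'
s=open('h.py').read()
s=s.replace("c=camera_params(name);","c=C[name];").replace("def back","C={n:camera_params(n) for n in('top','side')}\ndef back",1)
open('h.py','w').write(s)
E
python3 - <<'E'
from h import *
A=lambda x,y:(205+x/5.714-.4,150+y/5.714-.4)
B=lambda x,y:(265+x/5.8-.4,175+y/5.8-.4)
for n,f,uv,z in[("stop plinth",A,(212,236),.076),("stop head top",A,(206,226),.109),("dial plinth",A,(566,339),.076),("pointer tip",A,(560,288),.106),("pointer inner",A,(566,322),.106)]:
    print("top",n,back("top",f(*uv),z=z).round(4))
for n,uv,z in[("stop plinth",(201,140),.076),("dial plinth",(229,360),.076),("pointer tip",(262,294),.106),("pointer in",(235,308),.106)]:
    print("side",n,back("side",B(*uv),z=z).round(4))
for n in("top","side"):
    D=np.load(f"pics/{n}0.npy");P=[]
    for v in range(150,275):
        for u in range(205,345):
            if D[v,u]>0:
                p=back(n,(u,v),D[v,u])
                if .4<p[0]<.65 and -.15<p[1]<.25:P.append(p)
    P=np.array(P)
    print(n,"top z",np.median(P[(P[:,2]>.06)&(P[:,2]<.08),2]))
    for nm,c in(("stop",(.565,.14)),("dial",(.52,-.025))):
        m=(np.hypot(P[:,0]-c[0],P[:,1]-c[1])<.045)&(P[:,2]>.095); Q=P[m]
        print(nm,m.sum(),Q.mean(0).round(4),((Q.max(0)+Q.min(0))/2).round(4),Q[:,2].max().round(4))
        w,V=np.linalg.eigh(np.cov(Q[:,:2].T));print("axis",V[:,1],w)
    r=cv2.minAreaRect((P[P[:,2]>.062][:,:2]*1000).astype(np.float32));print("lam",r)
E
```

```text
top stop plinth [0.5676 0.1378 0.076 ]
top stop head top [0.5671 0.1378 0.109 ]
top dial plinth [ 0.5212 -0.0251  0.076 ]
top pointer tip [ 0.5407 -0.0209  0.106 ]
top pointer inner [ 0.5254 -0.0236  0.106 ]
side stop plinth [0.5676 0.1302 0.076 ]
side dial plinth [ 0.5211 -0.0332  0.076 ]
side pointer tip [ 0.5406 -0.0236  0.106 ]
side pointer in [ 0.5244 -0.0289  0.106 ]
top top z 0.07016802314869086
stop 222 [0.5664 0.1383 0.1102] [0.5677 0.1385 0.109 ] 0.1192
axis [0.59912812 0.80065317] [0.00011259 0.00012146]
dial 83 [ 0.5202 -0.0245  0.1054] [ 0.5203 -0.0245  0.1052] 0.1113
axis [-0.98053715 -0.19633364] [1.25887068e-05 1.58922288e-04]
lam ((549.4171752929688, 55.443817138671875), (299.4069519042969, 129.7952117919922), 74.46983337402344)
side top z 0.06859902073491397
stop 134 [0.5671 0.129  0.1066] [0.5689 0.1327 0.1048] 0.1144
axis [-0.94316554  0.33232328] [0.00011979 0.00012391]
dial 74 [ 0.5206 -0.0303  0.1018] [ 0.5217 -0.0281  0.1016] 0.1073
axis [-0.98378261 -0.17936494] [1.68075561e-05 1.68784650e-04]
lam ((550.5033569335938, 50.72528076171875), (304.15960693359375, 129.29019165039062), 74.46869659423828)
```

```bash
python3 -m jog '[[[478.7,341.1,0,0,0,-0.56,0],[478.7,341.1,0,0,0,-0.56,0],[478.7,341.1,0,0,0,-0.56,0],[478.7,341.1,0,0,0,-0.56,0],[478.7,341.1,0,0,0,-0.56,0],[478.7,341.1,0,0,0,-0.56,0],[478.7,341.1,0,0,0,-0.56,0],[478.7,341.1,0,0,0,-0.56,0],[478.7,341.1,0,0,0,-0.56,0],[478.7,341.1,0,0,0,-0.56,0],[478.7,341.1,67,0,0,-0.56,0],[478.7,341.1,90,0,0,-0.56,0],[478.7,341.1,90,0,0,-0.56,0],[478.7,341.1,90,0,0,-0.56,0]]]' 30
python3 - <<'E'
from h import *
s=arm.get_state();print(s["force"],s["q"])
im,D=grab_frame("side"); a=cv2.resize(im[130:290,220:400],(0,0),fx=3.5,fy=3.5,interpolation=cv2.INTER_CUBIC);cv2.imwrite("pics/c.png",a)
E
```

```text
t: 2.45
eef_pos: [0.568, 0.1388, 0.1381]
ee_rot: [-3.141, -0.002, 0.191]
force: [-0.6, 0.4, 1.1]
width: 0.0004
gripper_force: 0.0
[-0.56892216  0.36370667  1.06348909] [ 5.74265712e-01  2.82964279e-01 -3.13672462e-01  7.45159840e-04
 -9.72268879e-01  1.18696692e+00]
```

View pics/c.png

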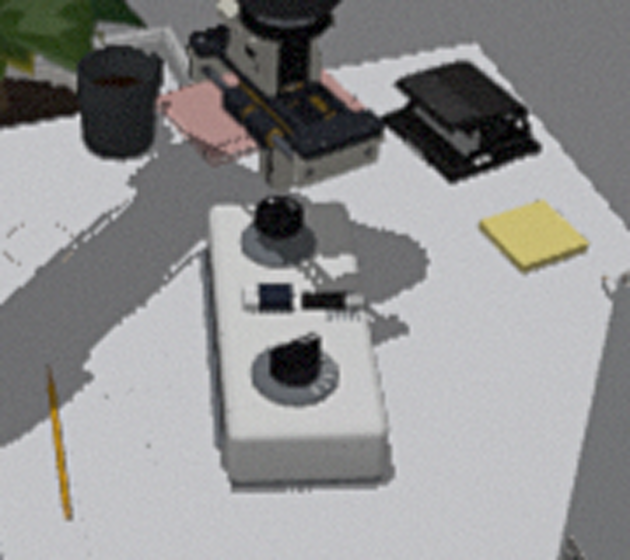

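The closed fingertips sit centred over the stop head (tip at about (275,183), head at (278,215)). Now the press.

```bash
python3 -m jog '[[[0,0,20,0,0,0,0],[0,0,26,0,0,0,0],[0,0,30,0,0,0,0],[0,0,33,0,0,0,0],[0,0,34.5,0,0,0,0],[0,0,34.5,0,0,0,0]]]'
```

```text
t: 3.25
eef_pos: [0.5676, 0.1386, 0.1025]
ee_rot: [-3.141, -0.001, 0.19]
force: [0.8, 1.4, 3.1]
width: -0.0
gripper_force: 1.5
```

```bash
python3 -m jog '[[[0,0,1,0,0,0,0],[0,0,2,0,0,0,0],[0,0,2,0,0,0,0]]]'
```

```text
t: 3.62
eef_pos: [0.5678, 0.1386, 0.1013]
ee_rot: [-3.141, -0.002, 0.191]
force: [-2.7, 1.1, 10.9]
width: 0.0006
gripper_force: 5.2
```

Force jumped to about 10 N, so it reached the stop. Lift, open and check the head's height.

```bash
python3 -m jog '[[[0,0,-15,0,0,0,0],[0,0,-30,0,0,0,58],[0,0,-30,0,0,0,58],[0,0,-30,0,0,0,58],[0,0,-30,0,0,0,58],[0,0,-30,0,0,0,58]]]'
python3 - <<'E'
from h import *
im,D=grab_frame("side"); D0=np.load("pics/side0.npy")
b=cv2.resize(im[150:260,240:360],(0,0),fx=5,fy=5,interpolation=cv2.INTER_CUBIC);cv2.imwrite("pics/d.png",b)
E
```

```text
t: 4.38
eef_pos: [0.5668, 0.1382, 0.1296]
ee_rot: [3.141, 0.001, 0.19]
force: [1.0, -0.2, -0.3]
width: 0.0448
gripper_force: 0.0
```

View pics/d.png

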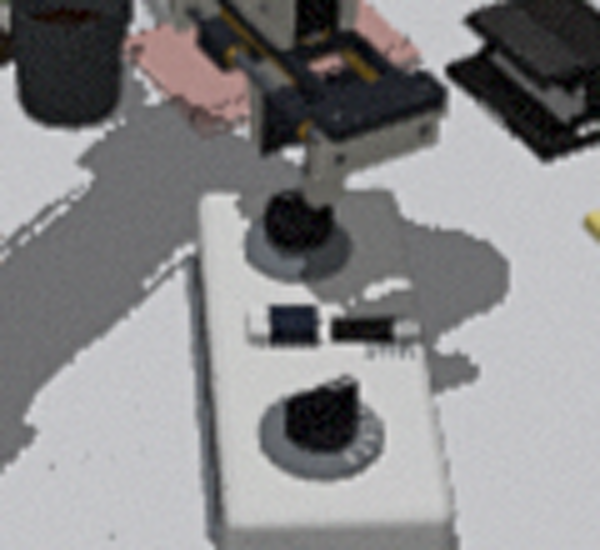

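The head sits lower against its plinth, so it is latched. Now straddle, grip and twist it.

```bash
python3 -m jog '[[[0,0,0,0,0,0,60],[0,0,0,0,0,0,60],[0,0,20,0,0,0,60],[0,0,40,0,0,0,60],[0,0,46,0,0,0,60],[0,0,46,0,0,0,60]]]' 15; python3 -m jog '[[[0,0,0,0,0,0,36],[0,0,0,0,0,0,36],[0,0,0,0,0,0,36],[0,0,0,0,0,0,36],[0,0,0,0,0,0,36]]]' 15
```

```text
t: 5.18
eef_pos: [0.567, 0.1382, 0.084]
ee_rot: [3.141, 0.001, 0.19]
force: [-0.0, 0.1, -0.3]
width: 0.0594
gripper_force: 0.0
t: 5.8
eef_pos: [0.5674, 0.1373, 0.0848]
ee_rot: [3.14, -0.0, 0.19]
force: [1.5, -5.5, 1.8]
width: 0.0412
gripper_force: 15.0
```

```bash
python3 -m jog '[[[0,0,0,0,0,0.16,36],[0,0,0,0,0,0.32,36],[0,0,0,0,0,0.48,36],[0,0,0,0,0,0.64,36],[0,0,0,0,0,0.78,36],[0,0,0,0,0,0.78,36]]]' 15
```

```text
t: 6.55
eef_pos: [0.568, 0.1388, 0.085]
ee_rot: [-3.139, -0.001, -0.589]
force: [0.7, -0.2, 2.3]
width: 0.0415
gripper_force: 15.0
```

```bash
python3 - <<'E'
from h import *
print(arm.get_state()["moment"])
E
python3 -m jog '[[[0,0,0,0,0,0,60],[0,0,0,0,0,0,60],[0,0,0,0,0,0,60],[0,0,-25,0,0,0,60],[0,0,-55,0,0,0,60],[-40,0,-65,0,0,0,60],[-70,0,-65,0,0,0,60],[-70,0,-65,0,0,0,60]]]'
python3 - <<'E'
from h import *
im,D=grab_frame("side")
b=cv2.resize(im[150:260,240:360],(0,0),fx=5,fy=5,interpolation=cv2.INTER_CUBIC);cv2.imwrite("pics/e.png",b)
im,D=grab_frame("top");P=np.array([back("top",(u,v),D[v,u]) for v in range(175,210) for u in range(225,260) if D[v,u]>0])
m=np.hypot(P[:,0]-.567,P[:,1]-.138)<.014;print("head z",np.median(P[m][:,2]))
D=np.load("pics/top0.npy");P=np.array([back("top",(u,v),D[v,u]) for v in range(175,210) for u in range(225,260) if D[v,u]>0])
m=np.hypot(P[:,0]-.567,P[:,1]-.138)<.014;print("before",np.median(P[m][:,2]))
E
```

```text
[ 0.34041258 -0.54911175  0.10389472]
t: 7.55
eef_pos: [0.5076, 0.178, 0.1494]
ee_rot: [-3.141, 0.0, -0.587]
force: [-0.1, 0.2, 1.4]
width: 0.06
gripper_force: 0.0
head z 0.11123491757810766
before 0.11159907419277215
```

View pics/e.png

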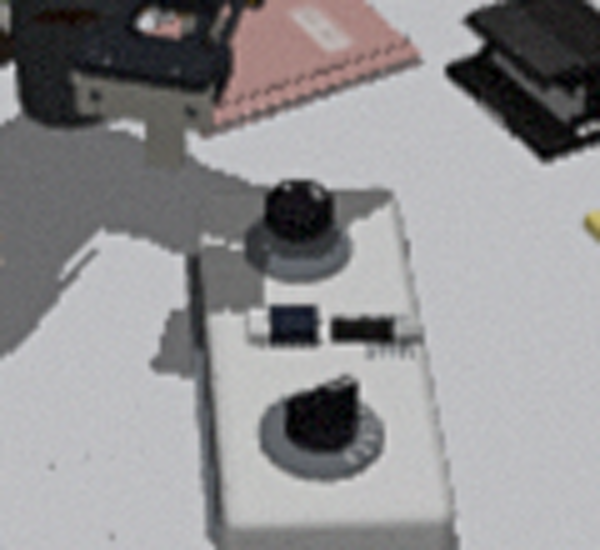

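The head is back up: its top reads 111 mm, as at the start. Now move to the dial.

```bash
python3 -m jog '[[[123.1,161.9,0,0,0,-0.777,40],[123.1,161.9,0,0,0,-0.777,40],[123.1,161.9,0,0,0,-0.777,40],[123.1,161.9,0,0,0,-0.777,40],[123.1,161.9,0,0,0,-0.777,40],[123.1,161.9,0,0,0,-0.777,40],[123.1,161.9,0,0,0,-0.777,40],[123.1,161.9,30,0,0,-0.777,40],[123.1,161.9,30,0,0,-0.777,40]]]' 40
python3 - <<'E'
from h import *
im,D=grab_frame("side")
b=cv2.resize(im[170:270,250:360],(0,0),fx=5,fy=5,interpolation=cv2.INTER_CUBIC);cv2.imwrite("pics/f.png",b)
E
```

```text
t: 8.78
eef_pos: [0.5196, -0.0258, 0.1174]
ee_rot: [3.141, 0.004, 0.187]
force: [0.1, -0.4, -0.4]
width: 0.0404
gripper_force: 0.0
```

View pics/f.png

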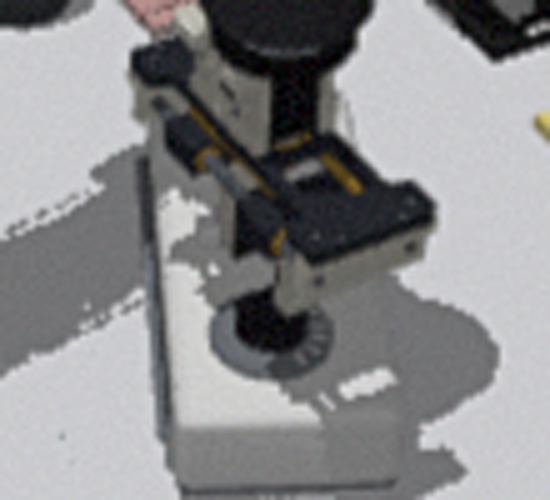

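The open fingers straddle the bar (bar at about (272,310), near fingertip at (295,300)). Descend and grip.

```bash
python3 -m jog '[[[0,0,15,0,0,0,40],[0,0,28,0,0,0,40],[0,0,33,0,0,0,40],[0,0,33,0,0,0,40],[0,0,33,0,0,0,6],[0,0,33,0,0,0,6],[0,0,33,0,0,0,6],[0,0,33,0,0,0,6],[0,0,33,0,0,0,6],[0,0,33,0,0,0,6]]]' 40
```

```text
t: 10.07
eef_pos: [0.5213, -0.0264, 0.0864]
ee_rot: [3.141, -0.0, 0.187]
force: [0.3, -5.8, 1.4]
width: 0.0117
gripper_force: 40.0
```

```bash
python3 -m jog '[[[0,0,0,0,0,0.15,6],[0,0,0,0,0,0.3,6],[0,0,0,0,0,0.45,6],[0,0,0,0,0,0.6,6],[0,0,0,0,0,0.75,6],[0,0,0,0,0,0.9,6],[0,0,0,0,0,1.03,6],[0,0,0,0,0,1.1,6],[0,0,0,0,0,1.15,6],[0,0,0,0,0,1.15,6],[0,0,0,0,0,1.15,6],[0,0,0,0,0,1.15,6]]]' 40
python3 - <<'E'
from h import *
print(arm.get_state()["moment"])
for n in("side","top"):
    im,D=grab_frame(n);cv2.imwrite(f"pics/g{n}.png",im)
a=cv2.imread("pics/gside.png")[170:270,250:360]
cv2.imwrite("pics/g.png",cv2.resize(a,(0,0),fx=5.5,fy=5.5,interpolation=cv2.INTER_CUBIC))
E
```

```text
t: 11.58
eef_pos: [0.5221, -0.0249, 0.0864]
ee_rot: [-3.139, -0.0, -0.961]
force: [2.1, 4.8, -1.1]
width: 0.0116
gripper_force: 40.0
[ 2.17452632 -0.65573757  0.16772625]
```

View pics/g.png

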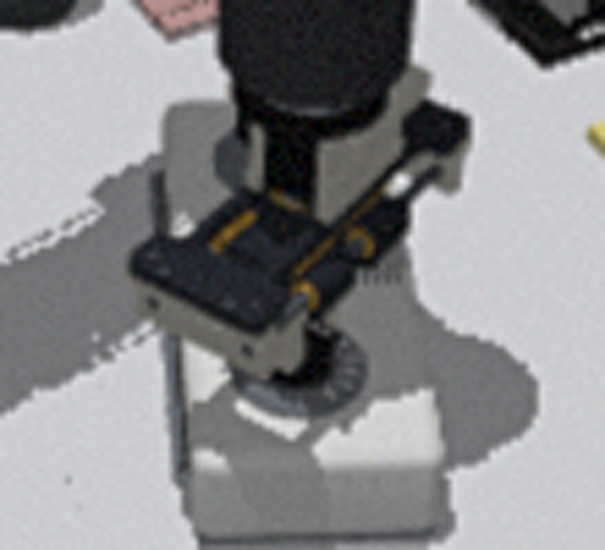

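The bar is still held flat (11.6 mm opening, 40 N grip), turned 1.15 rad. The 0.17 N m moment matches the spring at the third mark, and nothing else has moved. Handing in.

```bash
python3 -c "
from station import arm
print(arm.job_done())"
```

```text
the job is handed in; nothing more can be done
None
```

I pressed the stop button until it latched, then twisted it and it sprang back up. The dial is held at the third mark (tool turned about 1.15 rad), and I've handed the job in, but no verdict came back.

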